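# Fetch the small jar from the crate and stand it on the stone slab

## Task

Take the small lidded jar that lies on its side out of the wooden crate, lay it on its side on the bare bench top and let go, then take it again so that you can turn it upright. Stand it lid up on the stone slab, about midway between the two jars standing there and with its whole foot on the stone: set it down, do not drop it, and let go. Do not shift or tip the two standing jars.

Things in the scene. Friction and masses are not known exactly. Their poses are not given: they have to be found in the camera images.
- small_jar: Jar to move, the only one in the crate: round, clear, blue lid (fixed), label; 76 mm tall, 52 mm in diameter (lid 54, top 10 mm), solid, 0.08-0.16 kg. Origin: centre of its foot; z runs from foot to lid. Starts on its side on the crate floor (axis 27 mm above it), z within 30 deg of the crate's -y. Laid on the bench its axis is 27 mm high; it may roll some mm on release.
- jar_middle (a point): The point on the small jar's axis halfway between foot and lid, 38 mm above its foot; axes as the jar.
- crate: Open wooden crate, 240 (x) by 280 (y) mm outside, 62 high, walls and floor 7 mm; fixed, on the right or left of the bench, yaw within 15 deg. Origin: centre of its underside. At its -y end a wooden block (58x120x45 mm) and two brass caps (33 mm), a third cap in the +x +y corner; the space beside the small jar is free.
- slab: Flat stone offcut, 315 (its x) by 78 (its y) mm, 26 mm thick; fixed, on the other side of the bench from the crate, its x axis within 15 deg of world y. Origin: centre of its underside, so its top is 26 mm higher. A jar stands on it 112 to 120 mm from the middle towards either end; the middle is free. Between slab and crate the bench is bare about y = 0 (200 mm wide, x 0.42 to 0.65 m).
- lidded_jar: Standing jar on the slab's +x end, yellow lid, 69 mm in diameter, 86 mm tall, loose. Origin: centre of its foot. To be left alone.
- open_jar: Standing open glass jar on the slab's -x end, 66 mm in diameter, 100 mm tall, loose. Origin: centre of its foot. To be left alone.

How it is judged:
By the outcome, as a careful person would: the job done as asked, in the order asked, and still so for the second after the job is handed in, with the robot touching nothing.
It also fails if it takes over 64 s, if anything falls off the work surface, if the arm or the gripper's body presses on something with over 40 N, if the wrist force passes 120 N, or if a joint passes its speed limit or range.

## Robot

A 6-joint arm with a two-finger parallel gripper is mounted at the origin on a cart in front of the work surface, level with it; the furniture and walls round the work are solid. World frame = base frame: x ahead of the robot, y to its left, z up, the work surface at z = 0. Lengths are in m, angles in rad, forces in N, time in s.
With the tool pointing down it reaches from about 0.3 to 0.775 m from the base axis. Payload 14.6 kg.
Tool frame: the origin (TCP) lies between the finger pads; the fingertips stand ctrl.tip_extent ahead of it and the grasp point (between the pads) lies 3 mm ahead of it (ctrl.tip_extent is the distance from the TCP to the fingertips, in m); z points along the fingers, y is the line along which they close (so a half turn about z gives the same grasp; the last joint's range is limited). The gripper opens to 94 mm and grips with 3 to 60 N. Pads are 16 mm wide; open, the fingers measure 119 mm over their backs; the gripper's body (75 mm by 177 mm) begins 78 mm behind the grasp point.
Start: joints at [-0.067, 0.3, 1.521, -0, 1.321, -0.067], TCP at [0.55, -0, 0.227] pointing down, gripper open.
Joint ranges: [-3.03, 3.03], [-0.79, 2.21], [0.23, 2.52], [-1.04, 4.18], [0, 3.07], [-2.55, 2.55]. Speed limits (rad/s): [2.22, 2.22, 2.57, 3.14, 3.14, 3.14].

## Interface

Orientations are given as [roll, pitch, yaw] about the fixed x, y, z axes, in that order (R = Rz(yaw) Ry(pitch) Rx(roll)).
In Python, from station import ctrl gives the robot as it stands.
- The arm moves only by the tool shift_gripper, called after ">>>" by a JSON object that holds its "name" and its "arguments", one argument or row to a line. Schema: {"type":"object","properties":{"deltas":{"type":"array","items":{"type":"number"},"minItems":6,"maxItems":60},"aperture":{"type":"number"},"grip_n":{"type":"number"},"only":{"type":"string"},"quiet":{"type":"boolean"},"lines":{"type":"string"}},"required":["deltas"],"additionalProperties":false}. deltas is one flat list of numbers that holds 1 to 10 rows one after another, with no inner brackets; each row has 6 numbers: dx, dy, dz in m, then a rotation vector rx, ry, rz in rad; each row shifts and turns the commanded pose from where the row before left it, along the tool's axes as they then stand; what a row does not reach is not made up. A row lasts 1/10 s, in which the tool goes at most 0.05 m and 0.15 rad, less where a joint would pass 70% of its speed; a pose out of reach is approached as far as the arm can. aperture is the finger opening in m, set as the call begins (left out keeps the last). The fingers move at their own pace and stop on an object; grip_n is the grip in N (left out, the last holds). Time passes only in rows, so rows that do not move let the fingers close. The tool returns the time, the measured TCP pose, the force, the opening and the grip force at its end. only (a regular expression) keeps the lines of the reply that match it, lines (a string "A,B") keeps lines A to B, and quiet returns only ok. Input that does not fit is refused with a message, and nothing moves.
- ctrl.get_obs(): the state, without advancing time (a new reading comes with each control period).
- ctrl.camera(name): name is "scene" or "side" or "wrist"; returns a dict with "pixels" (420x560x3 uint8, blue, green, red), "fx", "fy", "cx", "cy" (pixels), "k1" (the pictures are not rectified: a ray, as slopes to the right and down, at radius r is drawn at 1 + k1 r^2 times it, then the intrinsics apply), "extrinsics" (4x4, takes a point from camera to world coordinates). Camera axes: x right, y up, looking along -z (the intrinsics and any distortion apply to the point x, -y, -z); pixel columns grow to the right and rows downward; lengths in m; the calibration is good to about 2 mm. A picture is of the moment at which its call begins. There is no depth.
- ctrl.hand_in(): hands the job in; it is judged then, once.
The state is a dict: "time_s": time; "qpos": joint angles; "joint_vel": joint speeds; "tau": joint torques, N m; "ee_pos": TCP position; "eef_rot": TCP orientation; "force": force on the tool from outside, world axes, zero at the start; "moment": the same for the moment, N m; "grip_width": finger opening in m; "grip_force": force on a finger pad.
Only numpy, scipy, OpenCV 4.12 (cv2) and the standard library are available. Lean on these libraries where they do the work, as an engineer would, in place of code of your own. Each camera call takes 0.05 s, during which the arm holds its last target. There are 200 camera calls.

## Working session

There is one attempt and no reset: what is moved stays moved. The work goes in short steps, Python scripts to look and compute and a tool call to move; the robot and the scene stay as the last step left them, time stands still between calls to the robot, and variables do not carry over. Pictures are saved under pics/ and viewed, at most 10 in all, crops included, and the job is handed in when it is done.

```bash
ls; mkdir -p pics
```

Create h.py:
```python
import numpy as np, cv2
from scipy.spatial.transform import Rotation as R
from station import ctrl
def rays(c,uv):
    uv=np.atleast_2d(np.array(uv,float))
    K=np.array([[c['fx'],0,c['cx']],[0,c['fy'],c['cy']],[0,0,1]])
    n=cv2.undistortPoints(uv[:,None],K,np.array([c['k1'],0,0,0,0.]))[:,0]
    E=np.array(c['extrinsics']); d=np.c_[n[:,0],-n[:,1],-np.ones(len(n))]@E[:3,:3].T
    return E[:3,3],d
def plane(c,uv,z):
    o,d=rays(c,uv); return o+d*((z-o[2])/d[:,2])[:,None]
def proj(c,P):
    E=np.array(c['extrinsics']); p=(np.atleast_2d(P)-E[:3,3])@E[:3,:3]
    x=p[:,0]/-p[:,2]; y=-p[:,1]/-p[:,2]; s=1+c['k1']*(x*x+y*y)
    return np.c_[c['fx']*x*s+c['cx'],c['fy']*y*s+c['cy']]
```

Run:
```python
from h import *
print(ctrl.tip_extent,ctrl.get_obs())
a=[]
for n in ['scene','side','wrist']:
    c=ctrl.camera(n); cv2.imwrite(f'pics/{n}0.png',c['pixels']); a.append(c)
    print(n,np.round(c['extrinsics'],3).tolist(),c['fx'],c['k1'])
import pickle; pickle.dump(a,open('c0.pkl','wb'))
```

```text
pics
station.py
0.022 {'time_s': 0.0, 'qpos': array([-6.66180384e-02,  3.00505822e-01,  1.52159512e+00, -2.42778887e-06,
        1.32070085e+00, -6.65740585e-02]), 'joint_vel': array([-0.00102387, -0.00100033,  0.00076104, -0.00078965,  0.00117385,
        0.0009912 ]), 'tau': array([-1.53750298e-03, -5.31805658e+01, -3.52735734e+01,  7.07558286e-02,
        2.43994006e-02, -4.79655944e-05]), 'ee_pos': array([5.49756632e-01, 2.79603847e-06, 2.26861333e-01]), 'eef_rot': array([-3.14038604e+00, -7.80912705e-05,  1.57075290e+00]), 'force': array([-0.2224758 ,  0.07141289, -0.15054323]), 'moment': array([-1.16017659e-02,  8.22270999e-05, -3.44730860e-02]), 'grip_force': 0.0, 'grip_width': 0.09375148711528498}
scene [[0.639, 0.317, -0.701, -0.241], [-0.769, 0.271, -0.579, -0.676], [0.006, 0.909, 0.417, 0.556], [0.0, 0.0, 0.0, 1.0]] 392.69939524190227 -0.03458786993566239
side [[-0.845, 0.343, -0.41, -0.006], [-0.534, -0.574, 0.621, 0.901], [-0.022, 0.744, 0.668, 1.001], [0.0, 0.0, 0.0, 1.0]] 443.3653031111756 -0.041000954563415216
wrist [[1.0, -0.001, 0.0, 0.551], [0.001, 0.963, 0.271, 0.079], [-0.0, -0.271, 0.963, 0.384], [0.0, 0.0, 0.0, 1.0]] 306.1457028846483 -0.02068551577853116
```

View pics/scene0.png

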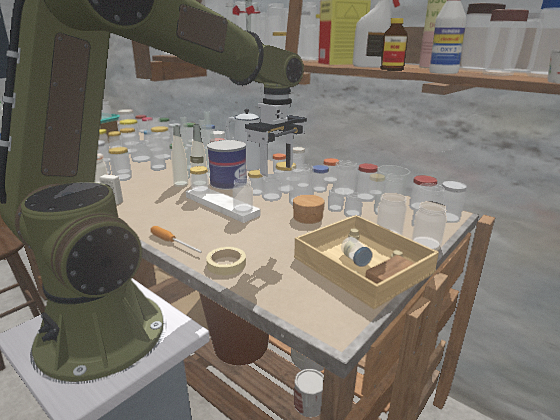

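View pics/side0.png

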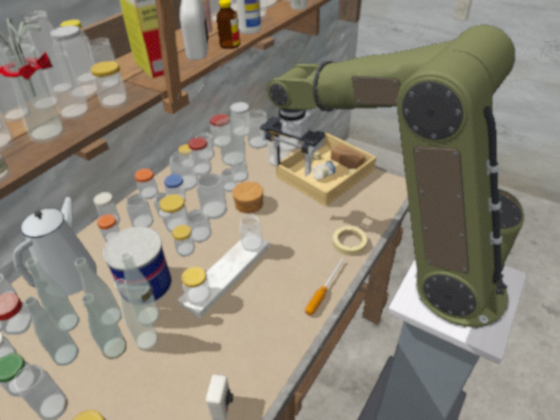

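Scene view: the crate is on the right (walls about (297,240)–(435,255)), with the small jar at (355,250) and its lid at (362,256). The slab is on the left: in the side view it runs from (185,300) to (265,240), with the yellow-lid jar at (195,285) and the open jar at (250,235).

Run:
```python
from h import *; import pickle
s,d,w=pickle.load(open('c0.pkl','rb'))
print('crate rim corners scene',plane(s,[[297,240],[345,217],[436,254],[380,297]],.062).round(3).tolist())
print('jar scene',plane(s,[[355,250],[362,256]],.034).round(3).tolist())
print('crate side',plane(d,[[277,170],[310,133],[376,153],[327,196]],.062).round(3).tolist())
print('slab side',plane(d,[[182,298],[255,240],[268,252],[200,309]],.026).round(3).tolist())
print('tall right',plane(s,[[428,248],[390,238],[308,220],[243,214],[226,270]],0).round(3).tolist())
```

```text
crate rim corners scene [[0.48, -0.131, 0.062], [0.683, -0.152, 0.062], [0.645, -0.438, 0.062], [0.398, -0.411, 0.062]]
jar scene [[0.577, -0.251, 0.034], [0.562, -0.28, 0.034]]
crate side [[0.697, -0.134, 0.062], [0.716, -0.402, 0.062], [0.44, -0.406, 0.062], [0.48, -0.099, 0.062]]
slab side [[0.633, 0.441, 0.026], [0.589, 0.159, 0.026], [0.527, 0.18, 0.026], [0.568, 0.443, 0.026]]
tall right [[0.775, -0.378, 0.0], [0.76, -0.267, 0.0], [0.701, -0.007, 0.0], [0.597, 0.187, 0.0], [0.326, -0.022, 0.0]]
```

View pics/wrist0.png

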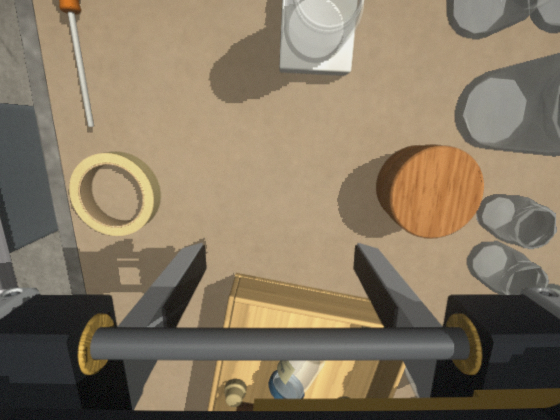

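Wrist view: the crate edge starts at row 275, with the jar lid at (285,385). The slab end with the open jar is at (318,30). I'll move the camera over the crate.

>>> {"name": "shift_gripper", "arguments": {
  "deltas": [-0.04, 0, -0.015, 0, 0, 0, -0.045, 0, -0.015, 0, 0, 0, -0.045, 0, -0.015, 0, 0, 0, -0.045, 0, -0.015, 0, 0, 0, -0.04, 0, -0.01, 0, 0, 0, 0, 0, 0, 0, 0, 0, 0, 0, 0, 0, 0, 0]
}}

```text
time_s: 0.85
ee_pos: [0.5498, -0.2154, 0.2969]
eef_rot: [-3.141, -0.0, 1.569]
force: [1.0, 0.6, -0.8]
grip_width: 0.0941
grip_force: 0.0
```

Run:
```python
from h import *; import pickle
c=ctrl.camera('wrist'); cv2.imwrite('pics/wrist1.png',c['pixels']); pickle.dump(c,open('c1.pkl','wb'))
print(ctrl.get_obs()['qpos'])
```

```text
[-4.34013635e-01  3.51684761e-01  1.29333423e+00  2.15559494e-04
  1.49764274e+00 -4.33979274e-01]
```

View pics/wrist1.png

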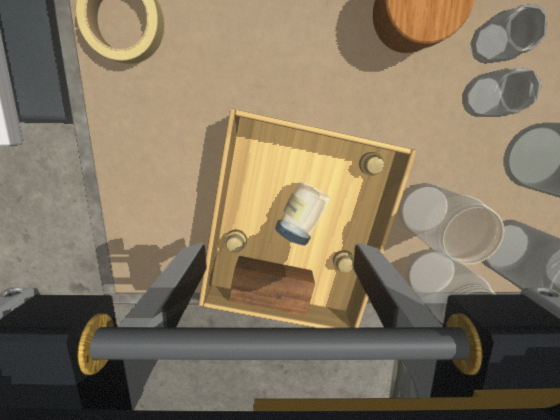

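Wrist view: the jar body runs from its foot at about (316,192) to its blue lid at about (293,235). The space beside it is free, and the block and caps lie below it and to either side.

Run:
```python
from h import *; import pickle
c=pickle.load(open('c1.pkl','rb')); im=c['pixels']
hsv=cv2.cvtColor(im,cv2.COLOR_BGR2HSV)
roi=np.zeros(im.shape[:2],np.uint8); roi[165:255,262:345]=255
lid=cv2.inRange(hsv,(95,70,20),(130,255,255))&roi
print('lid',cv2.minAreaRect(cv2.findNonZero(lid)),plane(c,[cv2.minAreaRect(cv2.findNonZero(lid))[0]],.034))
body=(cv2.inRange(hsv,(0,0,90),(180,75,255))|lid)&roi
n,l,st,ce=cv2.connectedComponentsWithStats(body); k=1+st[1:,4].argmax(); r=cv2.minAreaRect(cv2.findNonZero((l==k).astype(np.uint8)))
print('body',r); P=plane(c,cv2.boxPoints(r),.034); print(P.round(4),[np.linalg.norm(P[i]-P[i-1]).round(4) for i in range(4)])
for A in ([[297,183],[329,198],[309,243],[277,232]],): print(plane(c,A,.034).round(4))
v=im[150:270,250:360].copy(); v[:, :][(body[150:270,250:360]==0)]//=3
cv2.imwrite('pics/jar.png',cv2.resize(np.hstack([im[150:270,250:360],v]),None,fx=3.5,fy=3.5,interpolation=cv2.INTER_CUBIC))
```

```text
Traceback (most recent call last):
cv2.error: OpenCV(4.12.0) /io/opencv/modules/imgproc/src/convhull.cpp:143: error: (-215:Assertion failed) total >= 0 && (depth == CV_32F || depth == CV_32S) in function 'convexHull'
```

Run:
```python
from h import *; import pickle
c=pickle.load(open('c1.pkl','rb')); im=c['pixels']
hsv=cv2.cvtColor(im,cv2.COLOR_BGR2HSV)
print(hsv[236,280:310:6].tolist(),hsv[205,290:325:7].tolist(),hsv[205,260].tolist())
roi=np.zeros(im.shape[:2],np.uint8); roi[165:255,262:345]=255
lid=cv2.inRange(hsv,(85,40,15),(135,255,255))&roi
body=(cv2.inRange(hsv,(0,0,90),(180,75,255))|lid)&roi
v=im[150:270,250:360].copy(); v[:, :][(body[150:270,250:360]==0)]//=3
cv2.imwrite('pics/jar.png',cv2.resize(np.hstack([im[150:270,250:360],v]),None,fx=3.5,fy=3.5,interpolation=cv2.INTER_CUBIC))
print(plane(c,[[297,183],[329,198],[309,243],[277,232],[292,240]],.034).round(4))
```

```text
[[19, 114, 156], [103, 52, 93], [100, 50, 92], [38, 11, 90], [60, 3, 152]] [[26, 47, 109], [24, 70, 203], [26, 65, 223], [21, 35, 224], [22, 49, 225]] [20, 113, 231]
[[ 0.5748 -0.211   0.034 ]
 [ 0.6201 -0.2324  0.034 ]
 [ 0.5937 -0.2998  0.034 ]
 [ 0.5468 -0.2828  0.034 ]
 [ 0.5687 -0.2951  0.034 ]]
```

View pics/jar.png

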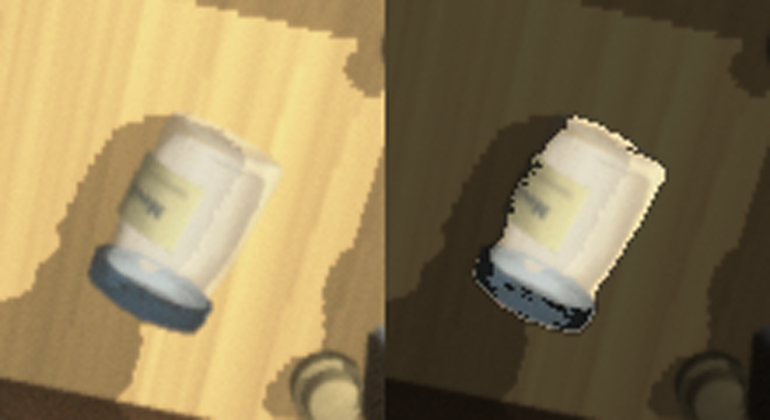

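The crop shows the jar's foot edge from (300,182) to (330,197), its lid from (276,225) to (311,236), and its middle at about (304,212).

Run:
```python
from h import *; import pickle
c=pickle.load(open('c1.pkl','rb')); 
q=np.array([[228,139],[150,308],[187,212],[189,222],[165,125],[105,245],[281,165],[215,285]])/3.5+[250,150]
P=plane(c,q,.034); print(P.round(4))
for a,b in ((0,1),(4,5),(6,7)):
    d=P[b]-P[a]; print(np.degrees(np.arctan2(d[1],d[0])),np.linalg.norm(d))
cr=plane(c,[[233,111],[413,150],[357,327],[203,305]],.062); print(cr.round(3))
s,dd,w=pickle.load(open('c0.pkl','rb'))
print(proj(s,P[:4]),proj(dd,P[:4]))
```

```text
[[ 0.6002 -0.2205  0.034 ]
 [ 0.5699 -0.292   0.034 ]
 [ 0.5845 -0.2506  0.034 ]
 [ 0.5854 -0.2549  0.034 ]
 [ 0.575  -0.2149  0.034 ]
 [ 0.5512 -0.2646  0.034 ]
 [ 0.6218 -0.2311  0.034 ]
 [ 0.5967 -0.282   0.034 ]]
-112.95659014615578 0.07766698705974431
-115.59655443441461 0.055163672659056584
-116.28564459271257 0.05667409788929687
[[ 0.494 -0.117  0.062]
 [ 0.719 -0.164  0.062]
 [ 0.666 -0.423  0.062]
 [ 0.439 -0.385  0.062]]
[[349.67322876 243.10857458]
 [367.64641759 256.25955863]
 [356.42042557 248.88583706]
 [357.9835588  249.27013924]] [[312.88158152 171.99295005]
 [329.69248405 164.37450715]
 [320.76744361 168.99807738]
 [321.10810913 168.3202887 ]]
```

>>> {"name": "shift_gripper", "arguments": {
  "deltas": [-0.0386, 0.035, 0, 0, 0, 0, 0, 0, 0.03, 0, 0, 0.15, 0, 0, 0.04, 0, 0, 0.15, 0, 0, 0.04, 0, 0, 0.136, 0, 0, 0.03, 0, 0, 0, 0, 0, 0, 0, 0, 0, 0, 0, 0, 0, 0, 0],
  "aperture": 0.085
}}

```text
time_s: 1.6
ee_pos: [0.584, -0.2511, 0.1584]
eef_rot: [3.141, -0.0, 1.137]
force: [0.1, -0.7, 0.3]
grip_width: 0.0851
grip_force: 0.0
```

Run:
```python
from h import *; import pickle
c=ctrl.camera('wrist'); cv2.imwrite('pics/wrist2.png',c['pixels']); pickle.dump(c,open('c2.pkl','wb'))
o=ctrl.get_obs(); print(o['ee_pos'],o['eef_rot'],o['qpos'])
j=np.array([[.6002,-.2205,.034],[.5699,-.292,.034],[.585,-.254,.034]]); print(proj(c,j))
```

```text
[ 0.58439357 -0.25154003  0.15944403] [3.13935028e+00 3.89340363e-06 1.13629904e+00] [-4.64042761e-01  5.47595276e-01  1.33279125e+00  6.55099309e-05
  1.25896462e+00 -2.95655124e-02]
[[280.52052501 177.23291443]
 [283.01304659 255.04000399]
 [280.78001261 215.50665234]]
```

View pics/wrist2.png

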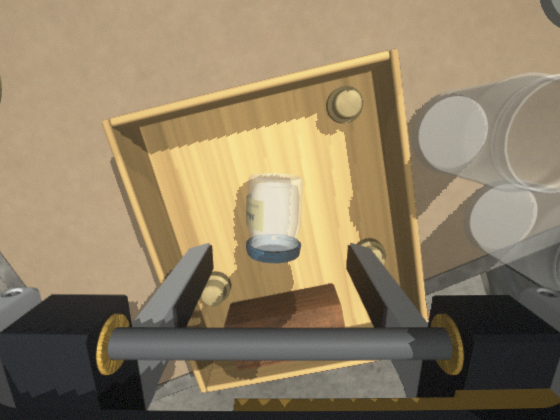

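Wrist view: the jar is now upright in the image, columns 247–301 and rows 177–259. Its centre is about (274,217), slightly left of the finger midline.

Run:
```python
from h import *; import pickle
c=pickle.load(open('c2.pkl','rb')); o=ctrl.get_obs()
P=plane(c,[[274,217],[274,179],[273.5,257]],.034); print(P)
d=P[2]-P[1]; print(np.degrees(np.arctan2(d[1],d[0])),np.linalg.norm(d))
print(R.from_euler('xyz',o['eef_rot']).inv().apply(P[0]-o['ee_pos']))
```

```text
[[ 0.5784893  -0.2526231   0.034     ]
 [ 0.59403863 -0.21945805  0.034     ]
 [ 0.56044123 -0.28993799  0.034     ]]
-115.48688508728038 0.07807821461393702
[-0.00346738 -0.00518101  0.12543274]
```

>>> {"name": "shift_gripper", "arguments": {
  "deltas": [-0.003, -0.005, 0.03, 0, 0, 0, 0, 0, 0.03, 0, 0, 0, 0, 0, 0.03, 0, 0, 0, 0, 0, 0.02, 0, 0, 0, 0, 0, 0.011, 0, 0, 0, 0, 0, 0, 0, 0, 0, 0, 0, 0, 0, 0, 0]
}}

```text
time_s: 2.35
ee_pos: [0.5786, -0.2529, 0.0383]
eef_rot: [3.139, 0.0, 1.135]
force: [-0.6, 0.1, -0.2]
grip_width: 0.0852
grip_force: 0.0
```

>>> {"name": "shift_gripper", "arguments": {
  "deltas": [0, 0, 0, 0, 0, 0, 0, 0, 0, 0, 0, 0, 0, 0, 0, 0, 0, 0, 0, 0, 0, 0, 0, 0, 0, 0, 0, 0, 0, 0, 0, 0, 0, 0, 0, 0],
  "aperture": 0.03,
  "grip_n": 20
}}

```text
time_s: 2.95
ee_pos: [0.5778, -0.2526, 0.0365]
eef_rot: [3.142, 0.0, 1.135]
force: [-0.7, 0.0, 1.4]
grip_width: 0.0498
grip_force: 19.9
```

>>> {"name": "shift_gripper", "arguments": {
  "deltas": [0, 0, -0.02, 0, 0, 0, 0, 0, -0.04, 0, 0, 0, 0, 0, -0.045, 0, 0, 0, 0, 0, -0.045, 0, 0, 0, 0.033, -0.0295, 0, 0, 0, 0, 0.033, -0.0295, 0, 0, 0, 0, 0.033, -0.0295, 0, 0, 0, 0, 0.033, -0.0295, 0, 0, 0, 0, 0.032, -0.0295, 0, 0, 0, 0, 0.032, -0.0295, 0, 0, 0, 0]
}}

```text
time_s: 3.95
ee_pos: [0.4992, 0.0013, 0.1865]
eef_rot: [-3.142, -0.0, 1.135]
force: [0.8, -0.3, -1.2]
grip_width: 0.0494
grip_force: 19.9
```

>>> {"name": "shift_gripper", "arguments": {
  "deltas": [0, 0, 0, 0, 0, -0.143, 0, 0, 0, 0, 0, -0.143, 0, 0, 0, 0, 0, -0.143, 0, 0, 0, 0, 0, -0.143, 0, 0, 0, 0, 0, -0.143, 0, 0, 0, 0, 0, -0.143, 0, 0, 0, 0, 0, -0.143]
}}

```text
time_s: 4.65
ee_pos: [0.5, -0.0002, 0.1864]
eef_rot: [-3.141, -0.0, 2.142]
force: [0.2, -0.3, -1.1]
grip_width: 0.0499
grip_force: 19.9
```

>>> {"name": "shift_gripper", "arguments": {
  "deltas": [0, 0, 0, 0, 0, -0.143, 0, 0, 0, 0, 0, -0.143, 0, 0, 0, 0, 0, -0.143, 0, 0, 0, 0, 0, -0.143, 0, 0, 0, 0, 0, -0.143, 0, 0, 0, 0, 0, -0.143, 0, 0, 0, 0, 0, -0.147, 0, 0, 0, 0, 0, 0, 0, 0, 0, 0, 0, 0]
}}

```text
time_s: 5.55
ee_pos: [0.5, -0.0002, 0.1864]
eef_rot: [3.142, -0.0, 3.136]
force: [0.0, -0.8, -0.7]
grip_width: 0.0503
grip_force: 19.9
```

Run:
```python
from h import *; import pickle
c=ctrl.camera('scene'); cv2.imwrite('pics/s3.png',cv2.resize(c['pixels'][100:280,150:420],None,fx=2.8,fy=2.8)); print(ctrl.get_obs()['qpos'])
```

```text
[-7.37162068e-02  2.28354150e-01  1.71091856e+00  2.06980833e-05
  1.20242193e+00 -1.63949975e+00]
```

View pics/s3.png

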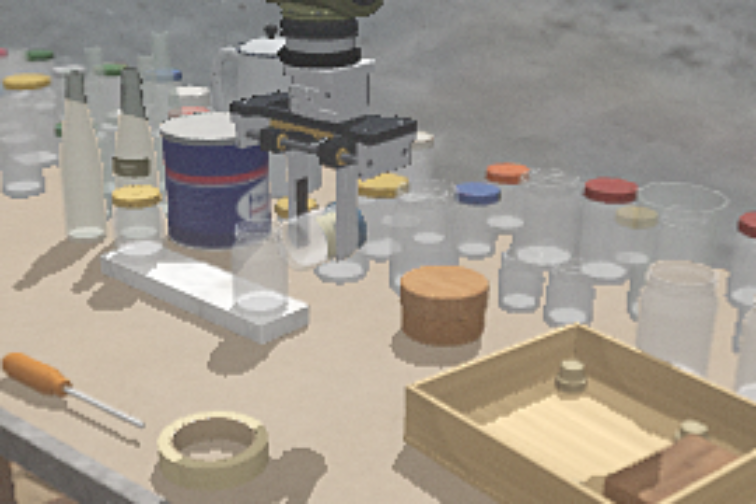

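The crop shows the jar held level at about (335,235), lid away from the robot, over bare bench. Lowering it now.

>>> {"name": "shift_gripper", "arguments": {
  "deltas": [0, 0, 0.035, 0, 0, 0, 0, 0, 0.04, 0, 0, 0, 0, 0, 0.04, 0, 0, 0, 0, 0, 0.025, 0, 0, 0, 0, 0, 0.008, 0, 0, 0, 0, 0, 0.004, 0, 0, 0, 0, 0, 0.002, 0, 0, 0, 0, 0, 0.002, 0, 0, 0, 0, 0, 0, 0, 0, 0]
}}

```text
time_s: 6.5
ee_pos: [0.5005, -0.0003, 0.0311]
eef_rot: [-3.141, 0.001, 3.141]
force: [0.4, 0.7, -0.3]
grip_width: 0.0496
grip_force: 19.9
```

>>> {"name": "shift_gripper", "arguments": {
  "deltas": [0, 0, 0.001, 0, 0, 0, 0, 0, 0.0008, 0, 0, 0, 0, 0, 0, 0, 0, 0]
}}

```text
time_s: 6.8
ee_pos: [0.5005, -0.0003, 0.0294]
eef_rot: [-3.142, 0.001, 3.141]
force: [-0.9, 0.1, 6.8]
grip_width: 0.05
grip_force: 19.9
```

>>> {"name": "shift_gripper", "arguments": {
  "deltas": [0, 0, 0, 0, 0, 0, 0, 0, 0, 0, 0, 0, 0, 0, 0, 0, 0, 0, 0, 0, 0, 0, 0, 0, 0, 0, 0, 0, 0, 0, 0, 0, 0, 0, 0, 0],
  "aperture": 0.075
}}

```text
time_s: 7.4
ee_pos: [0.5001, -0.0002, 0.0286]
eef_rot: [-3.142, -0.0, 3.141]
force: [-0.2, 0.2, -0.1]
grip_width: 0.075
grip_force: 0.0
```

>>> {"name": "shift_gripper", "arguments": {
  "deltas": [0, 0, 0, 0, 0, 0, 0, 0, -0.02, 0, 0, 0, 0, 0, -0.035, 0, 0, 0, 0, 0, -0.045, 0, 0, 0, 0, 0, -0.045, 0, 0, 0, 0, 0, -0.045, 0, 0, 0, 0, 0, 0, 0, 0, 0, 0, 0, 0, 0, 0, 0]
}}

```text
time_s: 8.2
ee_pos: [0.5002, -0.0002, 0.219]
eef_rot: [-3.142, 0.001, 3.141]
force: [0.2, 0.3, -0.7]
grip_width: 0.0748
grip_force: 0.0
```

Run:
```python
from h import *; import pickle
c=ctrl.camera('wrist'); cv2.imwrite('pics/w4.png',c['pixels']); pickle.dump(c,open('c4.pkl','wb'));print(ctrl.get_obs()['qpos'])
```

```text
[-7.37149197e-02  1.96897399e-01  1.67247859e+00  9.57779182e-06
  1.27312506e+00 -1.64374060e+00]
```

View pics/w4.png

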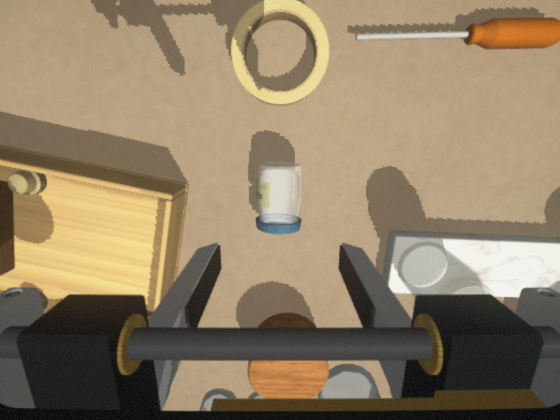

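Wrist view: the jar lies on the bench, lid away from the robot, columns 258–301 and rows 163–233. Next I'll measure it and turn towards the slab for a look.

Run:
```python
from h import *; import pickle
c=pickle.load(open('c4.pkl','rb'))
P=plane(c,[[279.5,198],[280,164],[279.3,232]],.027); print(P,np.linalg.norm(P[2]-P[1]))
```

```text
[[ 5.01967207e-01 -4.91563629e-04  2.70000000e-02]
 [ 4.62492849e-01  8.39090554e-05  2.70000000e-02]
 [ 5.43947336e-01 -7.42315752e-04  2.70000000e-02]] 0.0814586764758321
```

>>> {"name": "shift_gripper", "arguments": {
  "deltas": [0, 0, -0.02, 0, 0, 0.15, 0, 0, -0.02, 0, 0, 0.15, 0, 0, -0.02, 0, 0, 0.15, 0, 0, -0.02, 0, 0, 0.15, 0, 0, 0, 0, 0, 0.15, 0, 0, 0, 0, 0, 0.15, 0, 0, 0, 0, 0, 0.15, 0, 0, 0, 0, 0, 0.15, 0, 0, 0, 0, 0, 0.15, 0, 0, 0, 0, 0, 0.15]
}}

```text
time_s: 9.25
ee_pos: [0.4998, -0.0002, 0.2967]
eef_rot: [-3.138, -0.0, 1.635]
force: [0.3, -0.2, -0.7]
grip_width: 0.0752
grip_force: 0.0
```

>>> {"name": "shift_gripper", "arguments": {
  "deltas": [0, 0, 0, 0, 0, 0.07, 0.047, 0.005, 0, 0, 0, 0, 0.047, 0.005, 0, 0, 0, 0, 0.047, 0.005, 0, 0, 0, 0, 0.047, 0.005, 0, 0, 0, 0, 0.047, 0.005, 0, 0, 0, 0, 0.045, 0.005, 0, 0, 0, 0, 0, 0, 0, 0, 0, 0, 0, 0, 0, 0, 0, 0]
}}

```text
time_s: 10.15
ee_pos: [0.5297, 0.2802, 0.2964]
eef_rot: [-3.138, 0.002, 1.572]
force: [-0.2, -0.4, -0.7]
grip_width: 0.0751
grip_force: 0.0
```

Run:
```python
from h import *; import pickle
c=ctrl.camera('wrist'); cv2.imwrite('pics/w5.png',c['pixels']); pickle.dump(c,open('c5.pkl','wb'));print(ctrl.get_obs()['qpos'])
```

```text
[ 4.24029123e-01  3.73515753e-01  1.26360665e+00 -2.05046805e-04
  1.50705034e+00  4.23860140e-01]
```

View pics/w5.png

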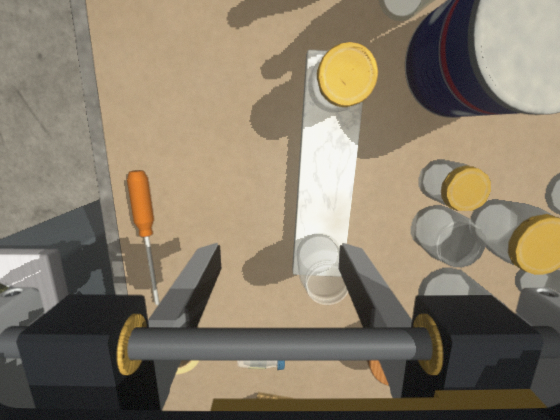

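Wrist view of the slab:
- Its left edge runs from (308,52) to (294,273), and its right edge passes about (358,130) and (350,240).
- The yellow lid is at (348,74).
- The open jar's foot is at about (319,256) and its rim at (327,282).

Run:
```python
from h import *; import pickle
c=pickle.load(open('c5.pkl','rb')); im=c['pixels']; g=cv2.cvtColor(im,cv2.COLOR_BGR2HSV)
# slab: left/right edges per row from low-saturation bright mask
L=[];Rr=[]
for r in range(120,230,5):
    m=np.flatnonzero((g[r,285:375,1]<45)&(g[r,285:375,2]>150))
    L.append([285+m[0],r]);Rr.append([285+m[-1]+1,r])
print(L[::5],Rr[::5])
PL=plane(c,L,.026);PR=plane(c,Rr,.026)
for P in (PL,PR):
    vx,vy,x,y=cv2.fitLine(P[:,:2].astype(np.float32),cv2.DIST_HUBER,0,.001,.001).ravel(); print('edge',vx,vy,x,y,np.degrees(np.arctan2(vy,vx))%180)
C=plane(c,[[308,52],[294,273]],.026); print('left corners',C,np.linalg.norm(C[1]-C[0]))
y=cv2.inRange(g,(18,130,120),(32,255,255)); y[:,:300]=0;y[120:]=0;y[:,385:]=0
print('lid c',cv2.minEnclosingCircle(cv2.findNonZero(y)),plane(c,[cv2.minEnclosingCircle(cv2.findNonZero(y))[0]],.112))
print('open foot,rim',plane(c,[[319,256]],.026),plane(c,[[327,282]],.126))
```

```text
[[np.int64(303), 120], [np.int64(301), 145], [np.int64(300), 170], [np.int64(298), 195], [np.int64(297), 220]] [[np.int64(360), 120], [np.int64(358), 145], [np.int64(355), 170], [np.int64(352), 195], [np.int64(349), 220]]
edge 0.042899508 0.9990794 0.5576823 0.29030752 87.54128
edge 0.044849444 0.99899375 0.6352573 0.2966525 87.42945
left corners [[0.56560058 0.45089462 0.026     ]
 [0.55237891 0.14308646 0.026     ]] 0.3080919924207374
lid c ((348.23394775390625, 74.06414794921875), 32.2846565246582) [[0.60054357 0.41186956 0.112     ]]
open foot,rim [[0.58969376 0.17145488 0.026     ]] [[0.58664754 0.18202756 0.126     ]]
```

>>> {"name": "shift_gripper", "arguments": {
  "deltas": [-0.046, 0.004, 0, 0, 0, 0, -0.047, 0.004, 0, 0, 0, 0, -0.047, 0.004, 0, 0, 0, 0, -0.047, 0.004, 0, 0, 0, 0, -0.047, 0.004, 0, 0, 0, 0, -0.046, 0.004, 0, 0, 0, 0, 0, 0, 0, 0, 0, 0.143, 0, 0, 0, 0, 0, 0.143, 0, 0, 0, 0, 0, 0.143, 0, 0, 0, 0, 0, 0.143]
}}

```text
time_s: 11.2
ee_pos: [0.5535, -0.0018, 0.2983]
eef_rot: [-3.141, 0.0, 0.991]
force: [0.4, -0.0, -0.0]
grip_width: 0.0747
grip_force: 0.0
```

>>> {"name": "shift_gripper", "arguments": {
  "deltas": [0, 0, 0, 0, 0, 0.143, 0, 0, 0, 0, 0, 0.143, 0, 0, 0, 0, 0, 0.143, 0, 0, 0, 0, 0, 0.143, 0, 0, 0, 0, 0, 0.143, 0, 0, 0, 0, 0, 0.143, 0, 0, 0, 0, 0, 0.143, 0, 0, 0, 0, 0, 0, 0, 0, 0, 0, 0, 0]
}}

```text
time_s: 12.1
ee_pos: [0.5538, -0.0011, 0.2985]
eef_rot: [3.142, 0.0, 0.001]
force: [-0.9, 0.4, -0.2]
grip_width: 0.0752
grip_force: 0.0
```

>>> {"name": "shift_gripper", "arguments": {
  "deltas": [0, 0, 0, 0, -0.131, 0, 0, 0, 0, 0, -0.131, 0, 0, 0, 0, 0, -0.131, 0, 0, 0, 0, 0, -0.131, 0, 0, 0, 0, 0, 0, 0, 0, 0, 0, 0, 0, 0]
}}

```text
time_s: 12.7
ee_pos: [0.5543, -0.0005, 0.2979]
eef_rot: [-3.14, 0.522, 0.0]
force: [-0.0, -0.5, -0.1]
grip_width: 0.0751
grip_force: 0.0
```

Run:
```python
from h import *
o=ctrl.get_obs(); print(o['qpos'])
r=R.from_euler('xyz',o['eef_rot']); print(r.as_matrix().round(3)); print(r.inv().apply(np.array([.5535,-.0003,.116])-o['ee_pos']))
```

```text
[-0.05521504  0.57949141  1.04007274 -0.02937995  2.04294929  1.50950026]
[[ 0.867 -0.001 -0.498]
 [ 0.    -1.     0.001]
 [-0.498 -0.001 -0.867]]
[8.99240218e-02 1.85985525e-05 1.58141479e-01]
```

>>> {"name": "shift_gripper", "arguments": {
  "deltas": [0.022, 0, 0.038, 0, 0, 0, 0.023, 0, 0.04, 0, 0, 0, 0.023, 0, 0.04, 0, 0, 0, 0.022, 0, 0.04, 0, 0, 0, 0, 0, 0, 0, 0, 0, 0, 0, 0.03, 0, 0, 0, 0, 0, 0.03, 0, 0, 0, 0, 0, 0.025, 0, 0, 0, 0, 0, 0.015, 0, 0, 0, 0, 0, 0, 0, 0, 0]
}}

```text
time_s: 13.7
ee_pos: [0.5031, -0.0002, 0.032]
eef_rot: [-3.141, 0.521, -0.001]
force: [0.3, -0.8, 0.9]
grip_width: 0.075
grip_force: 0.0
```

>>> {"name": "shift_gripper", "arguments": {
  "deltas": [0, 0, 0, 0, 0, 0, 0, 0, 0, 0, 0, 0, 0, 0, 0, 0, 0, 0, 0, 0, 0, 0, 0, 0, 0, 0, 0, 0, 0, 0, 0, 0, 0, 0, 0, 0, 0, 0, 0, 0, 0, 0],
  "aperture": 0.03,
  "grip_n": 25
}}

```text
time_s: 14.4
ee_pos: [0.5035, -0.0002, 0.0309]
eef_rot: [3.141, 0.523, -0.002]
force: [2.4, -1.0, 6.8]
grip_width: 0.0496
grip_force: 24.8
```

Run:
```python
from h import *
o=ctrl.get_obs(); print(o['qpos'],o['moment'])
```

```text
[-0.05900517  0.73220825  1.44984308 -0.0286194   1.48149222  1.52407133] [-0.00140654  0.04990628  0.07519111]
```

>>> {"name": "shift_gripper", "arguments": {
  "deltas": [-0.01, 0, -0.017, 0, 0, 0, -0.018, 0, -0.032, 0, 0, 0, -0.02, 0, -0.035, 0, 0, 0, -0.02, 0, -0.035, 0, 0, 0, -0.02, 0, -0.035, 0, 0, 0, 0, 0, 0, 0, 0, 0]
}}

```text
time_s: 15.0
ee_pos: [0.5053, -0.0002, 0.2125]
eef_rot: [3.141, 0.516, -0.002]
force: [1.1, 0.3, -0.9]
grip_width: 0.0497
grip_force: 24.8
```

>>> {"name": "shift_gripper", "arguments": {
  "deltas": [0, 0, 0, 0, 0.143, 0, 0, 0, 0, 0, 0.143, 0, 0, 0, 0, 0, 0.143, 0, 0, 0, 0, 0, 0.143, 0, 0, 0, 0, 0, 0.143, 0, 0, 0, 0, 0, 0.143, 0, 0, 0, 0, 0, 0.143, 0, 0, 0, 0, 0, 0.143, 0, 0, 0, 0, 0, 0.143, 0, 0, 0, 0, 0, 0.143, 0]
}}

```text
time_s: 16.0
ee_pos: [0.5036, 0.0057, 0.2065]
eef_rot: [-3.121, -0.823, 0.001]
force: [0.5, 1.7, -1.2]
grip_width: 0.0496
grip_force: 24.8
```

>>> {"name": "shift_gripper", "arguments": {
  "deltas": [0, 0, 0, 0, 0.1408, 0, 0, 0, 0, 0, 0, 0, 0, 0, 0, 0, 0, 0, 0, 0, 0, 0, 0, 0]
}}

```text
time_s: 16.4
ee_pos: [0.5067, 0.0125, 0.2089]
eef_rot: [-3.096, -0.853, 0.005]
force: [-0.0, -0.3, -0.6]
grip_width: 0.0498
grip_force: 24.8
```

Run:
```python
from h import *
o=ctrl.get_obs(); print(o['qpos'],o['moment'])
r=R.from_euler('xyz',o['eef_rot']); print(r.as_matrix().round(3))
```

```text
[-0.11427114 -0.0962897   2.22368426  0.68303706  0.21574405  0.82020458] [ 0.03465014  0.57588018 -0.02654664]
[[ 0.658  0.04   0.752]
 [ 0.003 -0.999  0.05 ]
 [ 0.753 -0.03  -0.657]]
```

The wrist is near its q5 limit at this radius. I'll fit a quick kinematic model from the logged poses, so I can choose a reachable final tilt.

Create fk.py:
```python
from h import *
from scipy.optimize import least_squares
Q=[[-.0666,.3005,1.5216,0,1.3207,-.0666],[-.43401,.35168,1.29333,0,1.49764,-.43398],[-.46404,.547595,1.33279,0,1.25896,-.02957],[-.0737162,.228354,1.710919,0,1.202422,-1.6395],[-.073715,.196897,1.672479,0,1.273125,-1.64374],[.424029,.3735158,1.2636067,-.0002,1.50705,.42386],[-.055215,.57949,1.04007,-.02938,2.04295,1.5095],[-.059005,.732208,1.449843,-.02862,1.481492,1.52407],[-.114271,-.09629,2.223684,.683037,.215744,.820205]]
X=[[.54976,0,.22686],[.5498,-.2154,.2969],[.58439,-.25154,.15944],[.5,-.0002,.1864],[.5002,-.0002,.219],[.5297,.2802,.2964],[.5543,-.0005,.2979],[.5035,-.0002,.0309],[.5067,.0125,.2089]]
def fk(p,q):
    r0,d,h,A,b1,b3,L,s=*p,1
    R1=R.from_euler('z',q[0]);R2=R.from_euler('y',q[1]);R3=R.from_euler('y',q[1]+q[2])
    W=R3*R.from_euler('z',q[3]*SG)*R.from_euler('y',q[4])
    return R1.apply(np.array([r0,d,h])+R2.apply([0,0,A])+R3.apply([b1,0,b3])+W.apply([0,0,L])),R1*W*R.from_euler('z',q[5])
SG=1
def fit():
    return least_squares(lambda p:np.concatenate([fk(p,q)[0]-x for q,x in zip(Q,X)]),[0,.035,.4,.4,0,.4,.3])
lo=np.array([-3.03,-.79,.23,-1.04,0,-2.55]);hi=np.array([3.03,2.21,2.52,4.18,3.07,2.55])
def ik(p,x,Rt,q0,F):
    f=lambda q:np.r_[(fk(p,q)[0]-x)*5,((fk(p,q)[1]*F).inv()*Rt).as_rotvec()]
    return least_squares(f,np.clip(q0,lo+.01,hi-.01),bounds=(lo,hi))
```

Run:
```python
import fk; from fk import *
for s in (1,-1):
    fk.SG=s; f=fit(); print(s,f.x.round(4),np.sqrt(2*f.cost/27))
    o=ctrl.get_obs(); Rm=R.from_euler('xyz',o['eef_rot']); print((fk.fk(f.x,o['qpos'])[1].inv()*Rm).as_rotvec())
    print((fk.fk(f.x,[-.0666,.3005,1.5216,0,1.3207,-.0666])[1].inv()*R.from_euler('xyz',[-3.1404,0,1.57075])).as_rotvec())
```

```text
1 [0.0005 0.0366 0.2215 0.4242 0.0412 0.4472 0.2486] 0.00035638501429029277Traceback (most recent call last):
  File "<stdin>", line 4, in <module>
AttributeError: 'function' object has no attribute 'fk'
```

Create t.py:
```python
from fk import *
p=fit().x
F=(fk(p,Q[0])[1].inv()*R.from_euler('xyz',[3.1416,0,1.57075])); print(F.as_rotvec())
o=ctrl.get_obs(); print('chk',((fk(p,o['qpos'])[1]*F).inv()*R.from_euler('xyz',o['eef_rot'])).as_rotvec())
def Rt(e,y): # tool z down by e, heading y, tool x up
    e,y=np.radians([e,y]); z=np.array([np.cos(e)*np.cos(y),np.cos(e)*np.sin(y),-np.sin(e)])
    yy=np.array([np.sin(y),-np.cos(y),0]); x=np.cross(yy,z); return R.from_matrix(np.c_[x,yy,z])
q0s=[o['qpos'],[.42,.5,1.5,.5,.5,1.],[.42,.5,1.5,-.5,.5,2.],[.42,.5,1.5,1.5,.5,0]]
if __name__=='__main__':
  for e in (30,40,45):
   for y in (-2.5,10,27):
    for z in (.07,.2):
     g=np.array([.5967,.295,z-.003]); b=min((ik(p,g-.003*Rt(e,y).as_matrix()[:,2],Rt(e,y),np.array(q),F) for q in q0s),key=lambda r:r.cost)
     print(e,y,z,b.cost.round(6),b.x.round(2))
```

```bash
python3 t.py
```

```text
[-8.77298006e-04 -1.00346794e-03  1.57084245e+00]
chk [ 1.19732522e-03  8.03217663e-05 -4.63270843e-05]
30 -2.5 0.07 0.000668 [ 0.59  0.61  1.89  4.18  0.61 -2.18]
30 -2.5 0.2 0.041566 [ 0.48  0.29  1.78 -0.74  0.37  2.55]
30 10 0.07 0.0 [ 0.51  0.57  1.94  3.8   0.48 -2.  ]
30 10 0.2 0.015008 [ 0.44  0.27  1.86 -0.84  0.17  2.55]
30 27 0.07 0.0 [ 0.37  0.55  1.98  2.93  0.44 -1.43]
30 27 0.2 0.0 [ 0.37  0.28  1.95  2.55  0.16 -1.04]
40 -2.5 0.07 0.035876 [ 0.46  0.51  1.76 -0.67  0.3   2.55]
40 -2.5 0.2 0.011524 [ 0.51  0.31  1.73 -0.68  0.49  2.55]
40 10 0.07 0.013884 [ 0.43  0.5   1.82 -0.81  0.13  2.55]
40 10 0.2 0.000523 [ 0.48  0.29  1.82 -0.8   0.3   2.55]
40 27 0.07 0.0 [ 0.38  0.51  1.91  2.68  0.17 -1.18]
40 27 0.2 0.0 [0.38 0.27 1.86 0.48 0.16 1.03]
45 -2.5 0.07 0.019349 [ 0.47  0.52  1.74 -0.64  0.36  2.55]
45 -2.5 0.2 0.003604 [ 0.52  0.33  1.7  -0.65  0.55  2.55]
45 10 0.07 0.004401 [ 0.45  0.5   1.81 -0.79  0.19  2.55]
45 10 0.2 0.0 [ 0.49  0.3   1.78 -0.63  0.37  2.39]
45 27 0.07 0.0 [ 0.38  0.5   1.87  1.73  0.07 -0.22]
45 27 0.2 0.0 [0.38 0.28 1.8  0.24 0.28 1.28]
```

Create t2.py:
```python
from t import *
flip=R.from_euler('z',np.pi)
def Rf(e,y): return Rt(e,y)*flip
qs=[[.42,.5,1.6,-.6,.5,-.6],[.42,.5,1.6,.3,.5,-1.5],[.42,.5,1.6,0.01,.5,-1],[0,.3,1.5,0,1,-1.6]]
def best(x,r):
    return min((ik(p,x-.003*r.as_matrix()[:,2],r,np.array(q),F) for q in qs),key=lambda r:r.cost)
if __name__=='__main__':
  for e in (40,45,50,55):
    for y in (-2.5,5):
      for z in (.064,.2):
        b=best(np.array([.5967,.295,z]),Rf(e,y)); print('place',e,y,z,b.cost.round(5),b.x.round(2))
    G=R.from_euler('y',-0)*R.from_matrix(np.array([[-np.cos(np.radians(e)),0,-np.sin(np.radians(e))],[0,1,0],[np.sin(np.radians(e)),0,-np.cos(np.radians(e))]]))
    b=best(np.array([.5,0,.027]),G); print('grasp',e,b.cost.round(5),b.x.round(2))
```

```bash
python3 t2.py
```

```text
[-8.77298006e-04 -1.00346794e-03  1.57084245e+00]
chk [ 1.19732522e-03  8.03217663e-05 -4.63270843e-05]
place 40 -2.5 0.064 0.01331 [ 0.54  0.54  1.74 -1.04  0.43 -0.11]
place 40 -2.5 0.2 7e-05 [ 0.57  0.33  1.76 -1.04  0.53 -0.17]
place 40 5 0.064 0.01229 [ 0.5   0.52  1.79 -1.04  0.29 -0.24]
place 40 5 0.2 0.0 [ 0.53  0.3   1.81 -1.03  0.39 -0.28]
grasp 40 0.0 [-0.05  0.83  1.34 -0.04  1.67 -1.62]
place 45 -2.5 0.064 0.00307 [ 0.54  0.54  1.75 -1.04  0.43 -0.11]
place 45 -2.5 0.2 0.0 [ 0.56  0.33  1.72 -0.84  0.56 -0.36]
place 45 5 0.064 0.00266 [ 0.5   0.52  1.79 -1.04  0.3  -0.23]
place 45 5 0.2 0.0 [ 0.52  0.31  1.76 -0.75  0.45 -0.56]
grasp 45 0.0 [-0.05  0.89  1.28 -0.04  1.76 -1.62]
place 50 -2.5 0.064 0.0 [ 0.54  0.55  1.75 -1.02  0.43 -0.13]
place 50 -2.5 0.2 0.0 [ 0.54  0.34  1.67 -0.65  0.62 -0.55]
place 50 5 0.064 0.0 [ 0.5   0.53  1.78 -0.99  0.32 -0.28]
place 50 5 0.2 0.0 [ 0.5   0.32  1.7  -0.54  0.53 -0.77]
grasp 50 0.0 [-0.05  0.94  1.22 -0.04  1.85 -1.62]
place 55 -2.5 0.064 0.0 [ 0.52  0.55  1.7  -0.75  0.47 -0.4 ]
place 55 -2.5 0.2 0.0 [ 0.52  0.35  1.62 -0.5   0.7  -0.7 ]
place 55 5 0.064 0.0 [ 0.49  0.53  1.73 -0.66  0.38 -0.62]
place 55 5 0.2 0.0 [ 0.49  0.33  1.65 -0.4   0.63 -0.91]
grasp 55 0.0 [-0.05  0.99  1.17 -0.05  1.94 -1.62]
```

Create d.py:
```python
import sys; from h import *
# remaining move (tool axes) to pos, rpy
def rem(x,e):
    o=ctrl.get_obs(); r=R.from_euler('xyz',o['eef_rot']); t=R.from_euler('xyz',e) if not isinstance(e,R) else e
    print('shift',r.inv().apply(np.array(x)-o['ee_pos']).round(4),'rot',(r.inv()*t).as_rotvec().round(4))
```

Run:
```python
from d import *
rem([.5035,0,.2],[np.pi,.5236,0])
```

```text
shift [-0.0089  0.0126  0.0028] rot [-0.0394 -1.3762  0.0369]
```

>>> {"name": "shift_gripper", "arguments": {
  "deltas": [0, 0, 0, -0.004, -0.1376, 0.0037, 0, 0, 0, -0.004, -0.1376, 0.0037, 0, 0, 0, -0.004, -0.1376, 0.0037, 0, 0, 0, -0.004, -0.1376, 0.0037, 0, 0, 0, -0.004, -0.1376, 0.0037, 0, 0, 0, -0.004, -0.1376, 0.0037, 0, 0, 0, -0.004, -0.1376, 0.0037, 0, 0, 0, -0.004, -0.1376, 0.0037, 0, 0, 0, -0.004, -0.1376, 0.0037, 0, 0, 0, -0.004, -0.1376, 0.0037]
}}

```text
time_s: 17.4
ee_pos: [0.5082, 0.0156, 0.2097]
eef_rot: [-3.136, 0.461, 0.014]
force: [-0.5, 0.2, -0.9]
grip_width: 0.0495
grip_force: 24.8
```

>>> {"name": "shift_gripper", "arguments": {
  "deltas": [0, 0, 0, 0, 0, 0, 0, 0, 0, 0, 0, 0, 0, 0, 0, 0, 0, 0]
}}

```text
time_s: 17.7
ee_pos: [0.5076, 0.0164, 0.2098]
eef_rot: [-3.13, 0.453, 0.019]
force: [0.7, 0.4, -0.6]
grip_width: 0.0496
grip_force: 24.8
```

Run:
```python
from d import *
rem([.4735,0,.0315],[np.pi,.523,0])
```

```text
shift [0.047  0.0179 0.1752] rot [-0.003  -0.0701  0.017 ]
```

>>> {"name": "shift_gripper", "arguments": {
  "deltas": [0.012, 0.0179, 0.03, -0.003, -0.07, 0.017, 0.011, 0, 0.045, 0, 0, 0, 0.011, 0, 0.045, 0, 0, 0, 0.008, 0, 0.035, 0, 0, 0, 0, 0, 0, 0, 0, 0, 0, 0, 0, 0, 0, 0, 0, 0, 0, 0, 0, 0]
}}

```text
time_s: 18.4
ee_pos: [0.4703, -0.0006, 0.056]
eef_rot: [-3.14, 0.521, 0.002]
force: [0.2, 0.1, 0.4]
grip_width: 0.0498
grip_force: 24.8
```

Run:
```python
from d import *
rem([.4735,0,.0315],[np.pi,.523,0])
```

```text
shift [ 0.015  -0.0006  0.0196] rot [-0.0009 -0.0016  0.0016]
```

>>> {"name": "shift_gripper", "arguments": {
  "deltas": [0.008, 0, 0.01, 0, 0, 0, 0.006, 0, 0.008, 0, 0, 0, 0.001, 0, 0.0015, 0, 0, 0, 0, 0, 0, 0, 0, 0, 0, 0, 0, 0, 0, 0]
}}

```text
time_s: 18.9
ee_pos: [0.4726, -0.0005, 0.0297]
eef_rot: [-3.139, 0.525, 0.002]
force: [0.4, -0.6, 9.6]
grip_width: 0.0496
grip_force: 24.9
```

>>> {"name": "shift_gripper", "arguments": {
  "deltas": [0.0005, 0, 0.0008, 0, 0, 0, 0, 0, 0, 0, 0, 0]
}}

```text
time_s: 19.1
ee_pos: [0.4727, -0.0006, 0.0296]
eef_rot: [-3.14, 0.525, 0.002]
force: [-0.3, -0.3, 20.0]
grip_width: 0.0494
grip_force: 24.8
```

>>> {"name": "shift_gripper", "arguments": {
  "deltas": [-0.0004, 0, -0.0008, 0, 0, 0, 0, 0, 0, 0, 0, 0]
}}

```text
time_s: 19.3
ee_pos: [0.4726, -0.0006, 0.0297]
eef_rot: [-3.139, 0.525, 0.002]
force: [0.3, -0.9, 10.2]
grip_width: 0.05
grip_force: 24.9
```

>>> {"name": "shift_gripper", "arguments": {
  "deltas": [0, 0, 0, 0, 0, 0, 0, 0, 0, 0, 0, 0, 0, 0, 0, 0, 0, 0, 0, 0, 0, 0, 0, 0, 0, 0, 0, 0, 0, 0],
  "aperture": 0.08
}}

```text
time_s: 19.8
ee_pos: [0.4719, -0.0004, 0.029]
eef_rot: [-3.139, 0.526, 0.002]
force: [-0.0, -1.0, 0.0]
grip_width: 0.0795
grip_force: 0.0
```

>>> {"name": "shift_gripper", "arguments": {
  "deltas": [0, 0, -0.02, 0, 0, 0, 0, 0, -0.04, 0, 0, 0, 0, 0, -0.045, 0, 0, 0, 0, 0, -0.045, 0, 0, 0, 0, 0, -0.04, 0, 0, 0, 0, 0, 0, 0, 0.131, 0, 0, 0, 0, 0, 0.131, 0, 0, 0, 0, 0, 0.131, 0, 0, 0, 0, 0, 0.131, 0, 0, 0, 0, 0, 0, 0]
}}

```text
time_s: 20.8
ee_pos: [0.5662, -0.0006, 0.1943]
eef_rot: [-3.139, -0.001, 0.001]
force: [-0.8, 0.0, -0.3]
grip_width: 0.0798
grip_force: 0.0
```

>>> {"name": "shift_gripper", "arguments": {
  "deltas": [0, 0, 0, 0, 0, -0.149, 0, 0, 0, 0, 0, -0.149, 0, 0, 0, 0, 0, -0.149, 0, 0, 0, 0, 0, -0.149, 0, 0, 0, 0, 0, -0.149, 0, 0, 0, 0, 0, -0.149, 0, 0, 0, 0, 0, -0.149, 0, 0, 0, 0, 0, -0.149, 0, 0, 0, 0, 0, -0.149, 0, 0, 0, 0, 0, -0.149]
}}

```text
time_s: 21.8
ee_pos: [0.5675, -0.0007, 0.1932]
eef_rot: [-3.136, -0.002, 1.497]
force: [0.9, -0.2, 0.4]
grip_width: 0.0799
grip_force: 0.0
```

>>> {"name": "shift_gripper", "arguments": {
  "deltas": [0, 0, 0, 0, 0, -0.149, 0, 0, 0, 0, 0, -0.149, 0, 0, 0, 0, 0, -0.149, 0, 0, 0, 0, 0, -0.149, 0, 0, 0, 0, 0, -0.149, 0, 0, 0, 0, 0, -0.149, 0, 0, 0, 0, 0, -0.149, 0, 0, 0, 0, 0, -0.149, 0, 0, 0, 0, 0, -0.149, 0, 0, 0, 0, 0, -0.149]
}}

```text
time_s: 22.8
ee_pos: [0.5675, -0.0007, 0.1932]
eef_rot: [3.14, -0.006, 2.987]
force: [-0.2, 0.8, -0.8]
grip_width: 0.0801
grip_force: 0.0
```

>>> {"name": "shift_gripper", "arguments": {
  "deltas": [0, 0, 0, 0, 0, -0.149, 0, 0, 0, 0, 0, 0, 0, 0, 0, 0, 0, 0]
}}

```text
time_s: 23.1
ee_pos: [0.5675, -0.0006, 0.1933]
eef_rot: [3.139, -0.004, 3.125]
force: [-0.2, -0.3, -0.2]
grip_width: 0.0801
grip_force: 0.0
```

Run:
```python
from d import *; import pickle
o=ctrl.get_obs(); print(o['ee_pos'],o['eef_rot'],o['qpos'])
c=ctrl.camera('wrist'); pickle.dump(c,open('c6.pkl','wb')); im=c['pixels']
# jar: find lid blue + light body
u=proj(c,[[.47,0,.027]])[0]; print(u)
h=cv2.cvtColor(im,cv2.COLOR_BGR2HSV); x0,y0=(u-60).astype(int); s=(slice(max(y0,0),y0+120),slice(x0,x0+120))
lid=cv2.inRange(h[s],(95,60,30),(130,255,255)); n,l,st,ce=cv2.connectedComponentsWithStats(lid)
for k in range(1,n):
    if st[k,4]>30: print(st[k,:5]+[x0,max(y0,0),0,0,0],ce[k]+[x0,max(y0,0)],plane(c,[ce[k]+[x0,max(y0,0)]],.035))
cv2.imwrite('pics/w6.png',im)
```

```text
[ 0.56748632 -0.00064894  0.19326106] [ 3.13938441 -0.00423051  3.12546965] [-0.06655791  0.36995753  1.50924965  0.00208795  1.26672255 -1.62185603]
[278.49003343 108.02172648]
[254 135  49  12 506] [278.56126482 140.48616601] [[ 5.01477356e-01 -4.37920995e-04  3.50000000e-02]]
```

>>> {"name": "shift_gripper", "arguments": {
  "deltas": [0, 0, 0, 0, 0.137, 0, 0, 0, 0, 0, 0.137, 0, 0, 0, 0, 0, 0.137, 0, 0, 0, 0, 0, 0.137, 0, 0, 0, 0, 0, 0.137, 0, 0, 0, 0, 0, 0.137, 0, 0, 0, 0, 0, 0.137, 0, 0, 0, 0, 0, 0, 0, 0, 0, 0, 0, 0, 0]
}}

```text
time_s: 24.05
ee_pos: [0.5676, -0.0006, 0.1927]
eef_rot: [3.14, -0.959, 3.13]
force: [0.1, -0.9, -0.1]
grip_width: 0.0801
grip_force: 0.0
```

Add to d.py:
```python
def G(e):
    s,c=np.sin(np.radians(e)),np.cos(np.radians(e)); return R.from_matrix(np.array([[-c,0,-s],[0,1,0],[s,0,-c]]))
```

Run:
```python
from d import *
rem([.5544,-.0005,.0875],G(55)); print(ctrl.get_obs()['qpos'])
```

```text
shift [-0.0785 -0.0001  0.0712] rot [ 0.0107  0.0014 -0.0066]
[-0.05178933  0.9378331   0.85052381 -0.04286851  2.31098143 -1.62289347]
```

>>> {"name": "shift_gripper", "arguments": {
  "deltas": [-0.026, 0, 0.023, 0.0107, 0.0014, -0.0066, -0.026, 0, 0.024, 0, 0, 0, -0.026, 0, 0.024, 0, 0, 0, 0, 0, 0, 0, 0, 0, 0, 0, 0, 0, 0, 0]
}}

```text
time_s: 24.55
ee_pos: [0.5543, -0.0005, 0.0912]
eef_rot: [3.14, -0.958, -3.14]
force: [-0.4, -0.5, 2.0]
grip_width: 0.0803
grip_force: 0.0
```

Run:
```python
from d import *; import pickle
c=ctrl.camera('scene'); pickle.dump(c,open('c7.pkl','wb'))
rem([.4725,-.0005,.0295],G(55)); print(ctrl.get_obs()['qpos'])
```

```text
shift [-0.0036 -0.      0.1031] rot [-0.      0.0028  0.0011]
[-0.04890644  1.01389766  0.95313146 -0.04723901  2.13067035 -1.62516427]
```

>>> {"name": "shift_gripper", "arguments": {
  "deltas": [-0.001, 0, 0.03, 0, 0, 0, 0, 0, 0.03, 0, 0, 0, 0, 0, 0.025, 0, 0, 0, 0, 0, 0.016, 0, 0, 0, 0, 0, 0, 0, 0, 0, 0, 0, 0, 0, 0, 0]
}}

```text
time_s: 25.2
ee_pos: [0.473, -0.0005, 0.0323]
eef_rot: [3.14, -0.959, -3.139]
force: [1.4, 0.7, -0.6]
grip_width: 0.0801
grip_force: 0.0
```

Run:
```python
from d import *
rem([.4725,-.0005,.0295],G(55))
```

```text
shift [-0.002  0.     0.002] rot [0.     0.0014 0.0014]
```

>>> {"name": "shift_gripper", "arguments": {
  "deltas": [-0.001, 0, 0.001, 0, 0, 0, 0, 0, 0, 0, 0, 0, 0, 0, 0, 0, 0, 0, 0, 0, 0, 0, 0, 0, 0, 0, 0, 0, 0, 0, 0, 0, 0, 0, 0, 0],
  "aperture": 0.03,
  "grip_n": 25
}}

```text
time_s: 25.8
ee_pos: [0.4712, -0.0004, 0.029]
eef_rot: [3.139, -0.962, -3.138]
force: [0.7, 0.8, -0.5]
grip_width: 0.0497
grip_force: 24.8
```

Run:
```python
from t2 import *
o=ctrl.get_obs()
from d import G
# check path: rotation in place at lifted point, then carry, via ik continuity
q=o['qpos']
def go(x,r,n):
    global q
    b=ik(p,np.array(x)-.003*r.as_matrix()[:,2],r,q,F); print(n,b.cost.round(5),b.x.round(2)); q=b.x
for x,z in ((.5,.24),(.56,.26)): go([x,0,z],G(55),'lift')
for k in range(1,7): go([.56,0,.26],R.from_euler('y',-15*k,degrees=True)*G(55),k*15)
for k in range(1,5): go([.56+.0092*k,.0737*k,.26],R.from_euler('z',-.6*k,degrees=True)*R.from_euler('y',-90,degrees=True)*G(55),'carry')
for z in (.2,.15,.1,.065): go([.5967,.295,z],R.from_euler('z',-2.5,degrees=True)*R.from_euler('y',-90,degrees=True)*G(55),z)
```

```text
[-8.77298006e-04 -1.00346794e-03  1.57084245e+00]
chk [ 1.19732522e-03  8.03217663e-05 -4.63270843e-05]
lift 0.0 [-0.05  0.73  1.1  -0.06  2.27 -1.64]
lift 0.0 [-0.05  0.87  0.81 -0.06  2.42 -1.64]
15 0.0 [-0.05  0.72  0.95 -0.04  2.16 -1.63]
30 0.0 [-0.05  0.56  1.13 -0.03  1.89 -1.63]
45 0.0 [-0.06  0.4   1.31 -0.01  1.6  -1.63]
60 0.0 [-0.07  0.25  1.51  0.    1.3  -1.64]
75 0.0 [-0.08  0.11  1.7   0.03  0.98 -1.66]
90 0.0 [-0.09  0.    1.89  0.08  0.64 -1.71]
carry 0.0 [ 0.09  0.04  1.85 -0.1   0.65 -1.41]
carry 0.0 [ 0.25  0.11  1.78 -0.25  0.68 -1.15]
carry 0.0 [ 0.4   0.19  1.68 -0.36  0.74 -0.94]
carry 0.0 [ 0.52  0.29  1.55 -0.44  0.81 -0.78]
0.2 0.0 [ 0.52  0.35  1.62 -0.5   0.7  -0.7 ]
0.15 0.0 [ 0.52  0.42  1.66 -0.57  0.61 -0.61]
0.1 0.0 [ 0.52  0.49  1.69 -0.66  0.52 -0.5 ]
0.065 0.0 [ 0.52  0.55  1.7  -0.75  0.47 -0.4 ]
```

>>> {"name": "shift_gripper", "arguments": {
  "deltas": [0.012, 0, -0.008, 0, 0, 0, 0.02, 0, -0.026, 0, 0, 0, 0.023, 0, -0.036, 0, 0, 0, 0.028, 0, -0.04, 0, 0, 0, 0.028, 0, -0.04, 0, 0, 0, 0.028, 0, -0.04, 0, 0, 0, 0, 0, -0.012, 0, 0, 0, 0, 0, 0, 0, 0, 0]
}}

```text
time_s: 26.6
ee_pos: [0.558, -0.0007, 0.2604]
eef_rot: [3.139, -0.959, -3.139]
force: [-1.1, -0.8, -1.4]
grip_width: 0.0496
grip_force: 24.8
```

>>> {"name": "shift_gripper", "arguments": {
  "deltas": [0, 0, 0, 0, -0.143, 0, 0, 0, 0, 0, -0.143, 0, 0, 0, 0, 0, -0.143, 0, 0, 0, 0, 0, -0.143, 0, 0, 0, 0, 0, -0.143, 0, 0, 0, 0, 0, -0.143, 0, 0, 0, 0, 0, -0.143, 0, 0, 0, 0, 0, -0.143, 0, 0, 0, 0, 0, -0.143, 0, 0, 0, 0, 0, -0.143, 0]
}}

```text
time_s: 27.6
ee_pos: [0.5561, -0.0006, 0.2578]
eef_rot: [3.14, 0.472, 3.141]
force: [1.0, 0.0, -0.4]
grip_width: 0.0499
grip_force: 24.8
```

>>> {"name": "shift_gripper", "arguments": {
  "deltas": [0, 0, 0, 0, -0.141, 0, 0, 0, 0, 0, 0, 0, 0, 0, 0, 0, 0, 0]
}}

```text
time_s: 27.9
ee_pos: [0.5566, -0.0006, 0.258]
eef_rot: [3.139, 0.604, 3.141]
force: [0.3, -0.6, -0.5]
grip_width: 0.0501
grip_force: 24.8
```

Run:
```python
from d import *
rem([.595,.294,.20],R.from_euler('z',-2.5,degrees=True)*R.from_euler('y',-90,degrees=True)*G(55.1)); print(ctrl.get_obs()['qpos'])
```

```text
shift [0.0014 0.2945 0.0701] rot [ 0.0268 -0.0052  0.0356]
[-0.09093984  0.00766944  1.8907054   0.08936082  0.64326317 -1.7170764 ]
```

>>> {"name": "shift_gripper", "arguments": {
  "deltas": [-0.0038, 0.042, 0.004, 0.0038, -0.0007, 0.0051, -0.0038, 0.042, 0.004, 0.0038, -0.0007, 0.0051, -0.0038, 0.042, 0.004, 0.0038, -0.0007, 0.0051, -0.0038, 0.042, 0.004, 0.0038, -0.0007, 0.0051, -0.0038, 0.042, 0.004, 0.0038, -0.0007, 0.0051, -0.0038, 0.042, 0.004, 0.0038, -0.0007, 0.0051, -0.0038, 0.042, 0.004, 0.0038, -0.0007, 0.0051, 0, 0, 0, 0, 0, 0, 0, 0, 0, 0, 0, 0, 0, 0, 0, 0, 0, 0]
}}

```text
time_s: 28.9
ee_pos: [0.6009, 0.2917, 0.2508]
eef_rot: [-3.14, 0.612, 3.097]
force: [-0.5, 0.4, -1.9]
grip_width: 0.05
grip_force: 24.8
```

Run:
```python
from d import *; import pickle
rem([.595,.295,.09],R.from_euler('z',-2.5,degrees=True)*R.from_euler('y',-90,degrees=True)*G(55.1)); print(ctrl.get_obs()['qpos'])
pickle.dump([ctrl.camera('side'),ctrl.camera('scene')],open('c8.pkl','wb'))
```

```text
shift [0.0973 0.0032 0.1282] rot [-0.0018  0.0029 -0.0005]
[ 0.51026496  0.31110707  1.55820468 -0.44379009  0.78573548 -0.7772298 ]
```

>>> {"name": "shift_gripper", "arguments": {
  "deltas": [0.019, 0.0032, 0.026, 0, 0.003, 0, 0.022, 0, 0.029, 0, 0, 0, 0.022, 0, 0.029, 0, 0, 0, 0.02, 0, 0.026, 0, 0, 0, 0.014, 0, 0.018, 0, 0, 0, 0, 0, 0, 0, 0, 0, 0, 0, 0, 0, 0, 0, 0, 0, 0, 0, 0, 0]
}}

```text
time_s: 29.8
ee_pos: [0.5956, 0.2961, 0.0927]
eef_rot: [3.14, 0.613, 3.096]
force: [0.7, -0.3, -0.8]
grip_width: 0.0503
grip_force: 24.8
```

Run:
```python
from d import *; import pickle
rem([.595,.295,.07],R.from_euler('z',-2.5,degrees=True)*R.from_euler('y',-90,degrees=True)*G(55.1)); print(ctrl.get_obs()['qpos'])
c=ctrl.camera('side'); u=proj(c,[[.6,.295,.07]])[0].astype(int); print(u); v=c['pixels'][u[1]-75:u[1]+75,u[0]-100:u[0]+100]
c2=ctrl.camera('scene'); u2=proj(c2,[[.6,.295,.07]])[0].astype(int); v2=c2['pixels'][u2[1]-75:u2[1]+75,u2[0]-100:u2[0]+100]
cv2.imwrite('pics/s9.png',cv2.resize(np.vstack([v,v2]),None,fx=2,fy=2,interpolation=cv2.INTER_CUBIC)); pickle.dump((c,c2),open('c9.pkl','wb'))
```

```text
shift [ 0.0135 -0.0011  0.0182] rot [ 0.0009  0.0035 -0.0012]
[ 0.52105624  0.50506247  1.69464549 -0.68519705  0.50639243 -0.47100129]
[223 257]
```

View pics/s9.png

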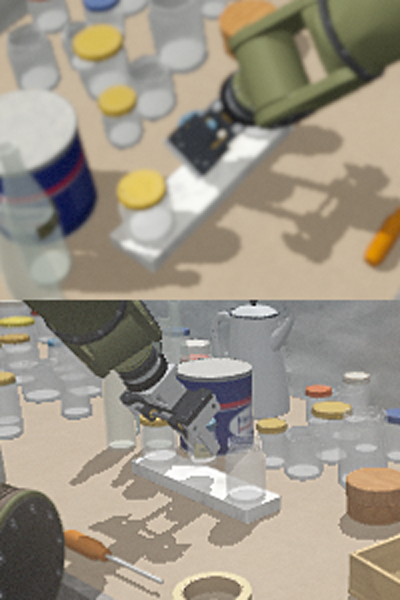

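The crops show the jar hidden behind the gripper but still held (width 50 mm). Both standing jars are in place: yellow lid at about (142,190) in the upper crop, open jar at (245,475) in the lower.

>>> {"name": "shift_gripper", "arguments": {
  "deltas": [0.007, -0.001, 0.009, 0, 0.003, 0, 0.006, 0, 0.0085, 0, 0, 0, 0, 0, 0, 0, 0, 0, 0, 0, 0, 0, 0, 0]
}}

```text
time_s: 30.3
ee_pos: [0.5938, 0.2949, 0.0679]
eef_rot: [-3.141, 0.606, 3.098]
force: [0.9, -0.2, -1.1]
grip_width: 0.0499
grip_force: 24.9
```

>>> {"name": "shift_gripper", "arguments": {
  "deltas": [0.0006, 0, 0.0008, 0, 0, 0, 0.0006, 0, 0.0008, 0, 0, 0, 0, 0, 0, 0, 0, 0]
}}

```text
time_s: 30.6
ee_pos: [0.5942, 0.295, 0.0672]
eef_rot: [3.141, 0.608, 3.098]
force: [-2.2, -1.8, 4.0]
grip_width: 0.0498
grip_force: 25.0
```

>>> {"name": "shift_gripper", "arguments": {
  "deltas": [0.0003, 0, 0.0004, 0, 0, 0, 0, 0, 0, 0, 0, 0]
}}

```text
time_s: 30.8
ee_pos: [0.5943, 0.295, 0.067]
eef_rot: [3.141, 0.608, 3.098]
force: [-2.8, -2.6, 7.4]
grip_width: 0.0502
grip_force: 25.0
```

>>> {"name": "shift_gripper", "arguments": {
  "deltas": [0, 0, 0, 0, 0, 0, 0, 0, 0, 0, 0, 0, 0, 0, 0, 0, 0, 0, 0, 0, 0, 0, 0, 0],
  "aperture": 0.07
}}

```text
time_s: 31.2
ee_pos: [0.5939, 0.2951, 0.0661]
eef_rot: [3.141, 0.607, 3.098]
force: [-0.4, 0.0, -0.8]
grip_width: 0.07
grip_force: 0.0
```

>>> {"name": "shift_gripper", "arguments": {
  "deltas": [0, 0, -0.01, 0, 0, 0, 0, 0, -0.02, 0, 0, 0, 0, 0, -0.03, 0, 0, 0, 0, 0, -0.04, 0, 0, 0, 0, 0, -0.045, 0, 0, 0, 0, 0, -0.045, 0, 0, 0, 0, 0, 0, 0, 0, 0, 0, 0, 0, 0, 0, 0]
}}

```text
time_s: 32.0
ee_pos: [0.4853, 0.3001, 0.2235]
eef_rot: [3.139, 0.609, 3.098]
force: [0.0, -0.8, -0.6]
grip_width: 0.0697
grip_force: 0.0
```

Run:
```python
from d import *; import pickle
o=ctrl.get_obs(); print(o['qpos'])
c=ctrl.camera('side'); w=ctrl.camera('wrist'); s=ctrl.camera('scene'); pickle.dump((c,w,s),open('c10.pkl','wb'))
s0,d0,_=pickle.load(open('c0.pkl','rb'))
for n,a,b in (('side',c,d0),('scene',s,s0)):
  for nm,(P,hgt) in {'yel':((.6005,.412),.112),'open':((.589,.177),.08)}.items():
    u=proj(a,[[*P,hgt]])[0].astype(int); k=(slice(u[1]-22,u[1]+22),slice(u[0]-18,u[0]+18))
    print(n,nm,np.abs(a['pixels'][k].astype(int)-b['pixels'][k]).mean())
for n,a in (('side',c),('wrist',w),('scene',s)):
    h=cv2.cvtColor(a['pixels'],cv2.COLOR_BGR2HSV); u=proj(a,[[.5967,.295,.102]])[0]; print(n,u)
    m=cv2.inRange(h,(95,60,30),(125,255,255)); k=np.zeros_like(m); cv2.circle(k,tuple(int(t) for t in u),45,255,-1); m&=k
    N,l,st,ce=cv2.connectedComponentsWithStats(m)
    for i in range(1,N):
        if st[i,4]>40: print(st[i],ce[i],plane(a,[ce[i]],.102).round(4))
cv2.imwrite('pics/w10.png',w['pixels'])
```

```text
[ 0.64818228  0.14821745  1.82593611 -0.55887109  0.75499024 -0.54681366]
side yel 4.603114478114478
side open 65.25757575757575
scene yel 9.102483164983164
scene open 5.9408670033670035
side [222.74557859 250.12483949]
[214 244  17  15 187] [222.16042781 251.05347594] [[0.5959 0.2986 0.102 ]]
wrist [279.61997161 223.62979288]
[257 209  46  29 932] [279.61051502 223.16845494] [[0.5959 0.295  0.102 ]]
scene [219.48872458 178.24687626]
[208 148  38  15 369] [226.64769648 155.86449864] [[0.7954 0.4732 0.102 ]]
[209 164  34  20 368] [223.07880435 172.9048913 ] [[0.6427 0.3273 0.102 ]]
```

>>> {"name": "shift_gripper", "arguments": {
  "deltas": [-0.02, -0.02, -0.03, 0, 0, 0, -0.02, -0.04, -0.02, 0, 0, 0, 0, -0.048, 0, 0, 0, 0, 0, -0.048, 0, 0, 0, 0, 0, -0.048, 0, 0, 0, 0, 0, -0.048, 0, 0, 0, 0, 0, -0.048, 0, 0, 0, 0, 0, 0, 0, 0, 0, 0, 0, 0, 0, 0, 0, 0]
}}

```text
time_s: 33.05
ee_pos: [0.4769, -0.0017, 0.2853]
eef_rot: [3.141, 0.606, 3.093]
force: [-0.1, 1.1, 0.3]
grip_width: 0.07
grip_force: 0.0
```

Run:
```python
from d import *; import pickle
c=ctrl.camera('side'); s=ctrl.camera('scene'); s0,d0,_=pickle.load(open('c0.pkl','rb'))
for n,a,b in (('side',c,d0),('scene',s,s0)):
  for nm,(P,hgt) in {'yel':((.6005,.412),.112),'open':((.589,.177),.08)}.items():
    u=proj(a,[[*P,hgt]])[0].astype(int); k=(slice(u[1]-22,u[1]+22),slice(u[0]-18,u[0]+18))
    A,B=[cv2.cvtColor(t['pixels'][k],cv2.COLOR_BGR2GRAY).astype(np.float32) for t in (a,b)]
    print(n,nm,np.abs(A-B).mean(),cv2.phaseCorrelate(A,B))
h=cv2.cvtColor(c['pixels'],cv2.COLOR_BGR2HSV); u=proj(c,[[.5967,.295,.102]])[0].astype(int)
m=cv2.inRange(h,(95,60,30),(125,255,255)); k=np.zeros_like(m); cv2.circle(k,tuple(u.tolist()),30,255,-1); m&=k
(q,wh,an)=cv2.minAreaRect(cv2.findNonZero(m)); print(q,wh,an,plane(c,[q],.10))
```

```text
side yel 8.388889 ((-0.018529994413505335, 0.5296146348931785), 0.9768734552242138)
side open 8.474748 ((-0.09132512361957623, 0.3933669840247802), 1.0537392786991449)
scene yel 3.2986112 ((0.009018024836823457, 0.5341169742346672), 0.9767975997041773)
scene open 5.8118687 ((0.010611766208807438, 0.3780776923985272), 0.8007142324506501)
(222.0, 250.5) (13.0, 16.0) 90.0 [[0.59894235 0.29584623 0.1       ]]
```

```bash
python3 -c "
from station import ctrl
print(ctrl.hand_in())"
```

```text
the job is handed in; nothing more can be done
None
```

The small jar stands lid up on the stone slab, about midway between the two standing jars; neither shows any measurable movement in the camera images. My first turn-upright grasp ran out of joint range, so I laid the jar on the bench a second time and regrasped it. The job is handed in at about 33 s.

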